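# Hook the parts tray forward on the bench rack

## Task

The sheet-steel parts tray has been pushed deep under the wire upper deck of the green bench rack: take the pull hook from the bench, hook its nib over the tray's front lip and draw the tray gently forward, with the hook alone and without yanking or tipping it, until you feel it come up firmly and squarely against the stop bar on the rack's lower deck. Then unhook, leaving the tray against the bar, lay the hook gently down flat on the bench clear of the rack, and leave the other things where they stand.

Things in the scene. Friction and masses are not known exactly. Their poses are not given: they have to be found in the camera images.
- hook_grip (a point): Centre of the pull hook's flat-sided wooden handle (120 mm long in x, 28 mm wide in y, 40 mm tall); hold it across the width. The hook lies on the bench on its handle, nib down. x points along the tool to the nib, z up. A 7 mm steel rod runs on from the handle along x, its axis 2 mm above this point, and ends bent straight down 170 mm ahead of this point.
- hook_nib (a point): Centre of the round end of the hook's downturned nib (7 mm thick): 170 mm ahead of hook_grip along x and 14.5 mm below it. The nib's lowest point is 3.5 mm under this point, the rod's underside 13 mm above it. Same axes as hook_grip.
- tray_lip (a point): Middle of the tray's front lip, at its top and in line with the outer face of the front wall; x points to the tray's back, y along the lip, z up. The lip is a rolled rim 8 mm tall that reaches from 4 mm in front of this point to 5 mm behind it. Behind the lip the tray is empty for 40 mm and 47 mm deep.
- tray: Open tray of thin sheet steel for motor parts, 180 x 180 mm, 50 mm tall, 0.6 to 0.95 kg with the parts fixed in it; loose on the rack's lower deck, pushed back and a little askew. Sliding takes 3 to 7 N, a few newtons more turn it square on the stop; its lip bends if the hook bears on it with over 15 N. Origin at the foot of the front wall, 50 mm under tray_lip, same axes.
- hook: The pull hook, 0.18 kg; origin on the underside of the handle, 20 mm below hook_grip, same axes.
- bench: The steel-topped work bench, fixed, its top at z = 0.
- spool_mid (a point): Bystander: black wire spool 100 mm across, 100 mm tall, on end on the bench; its centre.
- motor_mid (a point): Bystander: grey finned motor housing 130 mm across, 110 mm tall, on end on the bench; its centre.
- can_mid (a point): Bystander: can 50 mm across, 85 mm tall, on the lower deck beside the tray; its centre.
- carton_mid (a point): Bystander: small carton 70 x 45 x 50 mm on the lower deck beside the tray; its centre.
- rack: Green bench rack, fixed, open towards the robot, 460 mm wide, 345 mm deep. Origin on the bench under the middle of the front edge of its lower deck, whose top is 45 mm up; x points into the rack, y along its front, z up. The wire upper deck begins at x = 60 mm, its underside 205 mm above the bench; uprights stand at the sides from x = 60 mm.
- stop: The rack's stop: two slotted straps on the lower deck with a rigid steel bar clamped across them, 15 mm high and as wide as the deck, parallel to its front edge. Origin on the deck, 45 mm above the rack's origin, same axes. The bar's setting is not measured: its inner face, where the tray's front wall comes to rest, lies anywhere from x = 20 to 70 mm: see or feel for it.
Not all that is in view belongs to the job. There is more than one size of the hook; the job needs the larger.

How it is judged:
By the outcome, as a careful person would: the job done as asked, in the order asked, and still so for the second after the job is handed in, with the robot touching nothing.
It also fails if it takes over 72 s, if anything falls off the work surface, if the arm or the gripper's body presses on something with over 40 N, if the wrist force passes 120 N, or if a joint passes its speed limit or range.

## Robot

A 6-joint arm with a two-finger parallel gripper is mounted at the origin on the work surface. World frame = base frame: x ahead of the robot, y to its left, z up, the work surface at z = 0. Lengths are in m, angles in rad, forces in N, time in s.
With the tool pointing down it reaches from about 0.375 to 0.9 m from the base axis. Payload 3.1 kg.
Tool frame: the origin (TCP) lies between the finger pads; the fingertips stand 22 mm ahead of it and the grasp point (between the pads) lies 3 mm ahead of it; z points along the fingers, y is the direction in which the jaws open and shut (so a half turn about z gives the same grasp; the last joint's range is limited). The gripper opens to 87 mm and grips with 3 to 60 N. Pads are 19 mm wide; open, the fingers measure 117 mm over their backs; the gripper's body (75 mm by 190 mm) begins 51 mm behind the grasp point.
Start: joints at [1.038, 0.527, 1.433, -0, 1.181, -0.178], TCP at [0.217, 0.586, 0.219] pointing down, gripper open.
Joint ranges: [-3.08, 3.08], [-0.75, 2.2], [0.22, 2.44], [-1.43, 4.57], [0, 2.65], [-2.85, 2.85]. Speed limits (rad/s): [2.79, 2.79, 3.14, 3.14, 3.14, 3.14].

## Interface

Orientations are given as a unit quaternion [w, x, y, z].
In Python, from cell import get_obs, snapshot, sign_off, look_for, cut_out, place_of gives the robot as it stands.
- The arm moves only by the tool apply_moves, never from a script. Its argument "rows" is a list that holds one entry, the list of rows, each a list of 4 numbers: the shift along the tool's x, y, z each as a share of 0.12 m, from -1 to 1, then the turn about the tool's z as a share of 180 degrees, from -1 to 1. A call has 1 to 8 rows; each row is the pose to reach, as a shift and turn from the pose commanded when the call began, along the tool's axes at that moment, turning the shorter way round; what a row does not reach only later rows make up. A row lasts 1/12 s, in which the tool goes at most 41.7 mm and 7.16 degrees, less where a joint would pass 70% of its speed; a pose out of reach is approached as far as the arm can. A call with a number of a shift or a turn outside -1 to 1 is refused whole. A call with a gripper value outside its range is refused whole. "claw" is the opening, from -1 (shut) to 1 (fully open), set as the call begins (left out, the last holds). The fingers move at their own pace and stop on an object; "newtons" is the grip in N (left out, the last holds). Time passes only in rows, so rows that repeat a pose let the fingers close. It gives the time, the measured TCP pose, the force and the opening at its end, in the units of the state.
- get_obs(): the state, without advancing time (a new reading comes with each control period).
- snapshot(name): name is "side" or "top" or "wrist"; returns a dict with "pixels" (420x560x3 uint8, blue, green, red), "fovy" (degrees; the focal length in pixels is half the picture's height over the tangent of half this angle, whatever the lens; pixels are square), "cx", "cy" (the principal point, pixels), "k1" (the pictures are not rectified: a ray, as slopes to the right and down, at radius r is drawn at 1 + k1 r^2 times it, then the intrinsics apply), "R" (3x3) and "t" (3): a world point X has camera coordinates R X + t. Camera axes: x right, y down, z forward; pixel columns grow to the right and rows downward; lengths in m; the calibration is good to about 2 mm. A picture is of the moment at which its call begins. There is no depth.
- sign_off(): hands the job in, once; it reports no verdict.
Trained networks look in a picture, given as the dict that the camera call returned (one of the last four; its "shot" number tells which), for a name from the list of things; names that differ only in an ending like _2 or _b are one class to them, and where a whole thing is asked for, a point or a joint stands for the part that bears it (a point fixed in the world has none). Each returns a list of dicts, best first, with "p" (0 to 1); they miss things now and then, are a little off and sometimes report something else, mostly with a low value. They report only what shows in the picture. A call takes as long as a camera call. They do not tell look-alikes from the thing itself.
- look_for(picture, query): "point" ([row, column] in pixels, amid what is visible of it).
- cut_out(picture, query): "region" (420x560 bool, what is visible of it) and "point" ([row, column] in pixels, amid what is visible of it).
- place_of(picture, query): "point" ([row, column] in pixels: a listed point, or the origin of a listed thing).
The state is a dict: "time_s": time; "qpos": joint angles; "joint_velocities": joint speeds; "joint_efforts": joint torques, N m; "eef_pos": TCP position; "tcp_rot": TCP orientation; "wrist_force": force on the tool from outside, world axes, zero at the start; "wrist_torque": the same for the moment, N m; "finger_gap": opening from 0.0 (shut) to 1.0 (fully open).
Only numpy, scipy, OpenCV 4.12 (cv2) and the standard library are available. Lean on these libraries where they do the work, as an engineer would, in place of code of your own. Each camera call takes 0.05 s, during which the arm holds its last target. There are 200 camera calls.

## Working session

There is one attempt and no reset: what is moved stays moved. The work goes in short steps, Python scripts to look and compute and a tool call to move; the robot and the scene stay as the last step left them, time stands still between calls to the robot, and variables do not carry over. Pictures are saved under pics/ and viewed, about 8 in all and at most 12, crops included, and the job is handed in when it is done.

Besides the shell and the picture viewer there is one more tool, called by a JSON object that holds its "fn" and its "kwargs", one argument or row to a line. apply_moves: Moves the arm, as the interface text tells. Its arguments: {"type":"object","properties":{"rows":{"type":"array"},"claw":{"type":"number"},"newtons":{"type":"number"}},"required":["rows"]}

```bash
mkdir -p pics; cat > h.py <<'E'
import numpy as np, cv2
from cell import *
def K(s):
    f=s["pixels"].shape[0]/2/np.tan(np.radians(s["fovy"])/2)
    return f
def ray(s,p):
    f=K(s); v,u=p
    d=np.array([(u-s["cx"])/f,(v-s["cy"])/f]); q=d.copy()
    for _ in range(20): q=d/(1+s["k1"]*(q@q))
    R=np.array(s["R"]); t=np.array(s["t"])
    return -R.T@t, R.T@np.array([q[0],q[1],1])
def onz(s,p,z):
    c,d=ray(s,p); return c+d*(z-c[2])/d[2]
def proj(s,X):
    c=np.array(s["R"])@np.array(X)+np.array(s["t"]); q=c[:2]/c[2]; q=q*(1+s["k1"]*(q@q)); f=K(s)
    return np.array([s["cy"]+f*q[1], s["cx"]+f*q[0]])
def tri(a,b):
    A=np.zeros((3,3));B=np.zeros(3)
    for s,p in (a,b):
        c,d=ray(s,p); d=d/np.linalg.norm(d); P=np.eye(3)-np.outer(d,d); A+=P;B+=P@c
    X=np.linalg.solve(A,B); return X
E
python3 - <<'E'
from h import *
print(get_obs())
S={n:snapshot(n) for n in("side","top")}
for n,s in S.items():
    cv2.imwrite(f"pics/{n}0.png",s["pixels"])
    print(n,s["fovy"],s["k1"],"cam",-np.array(s["R"]).T@s["t"])
    for q in "hook_grip hook_nib tray_lip tray spool_mid motor_mid can_mid carton_mid rack stop hook".split():
        print(q,[(np.round(r["point"]).astype(int).tolist(),round(r["p"],2)) for r in place_of(s,q)[:4]])
E
```

```text
{'time_s': 0.0, 'qpos': array([ 1.03752577e+00,  5.28458835e-01,  1.43387673e+00, -2.18103027e-05,
        1.18137463e+00, -1.78509670e-01]), 'joint_velocities': array([-0.00055454,  0.00065894,  0.00045703, -0.00390133, -0.00122676,
       -0.00042113]), 'joint_efforts': array([ 1.26564151e-03, -4.40049613e+01, -1.76590276e+01,  6.30921288e-02,
        5.83816285e-02, -1.85682702e-04]), 'eef_pos': array([0.21671484, 0.58545507, 0.21768427]), 'tcp_rot': array([-3.59449637e-04,  1.76447543e-01,  9.84309475e-01, -9.95938251e-04]), 'wrist_force': array([ 0.25577461, -0.66389921, -0.54696648]), 'wrist_torque': array([ 0.0473073 , -0.0202366 ,  0.04853897]), 'finger_gap': 1.0028079891649304}
side 45.368055045529296 -0.032367750885647945 cam [-0.14594315 -0.90388978  0.88372001]
hook_grip [([284, 261], 0.72), ([269, 303], 0.59)]
hook_nib [([240, 257], 0.7), ([320, 239], 0.68)]
tray_lip [([177, 336], 0.8), ([343, 332], 0.58)]
tray [([192, 334], 0.93)]
spool_mid [([167, 186], 0.63), ([240, 235], 0.48)]
motor_mid [([344, 329], 0.7)]
can_mid [([156, 298], 0.78)]
carton_mid [([215, 395], 0.69), ([274, 300], 0.58)]
rack [([231, 307], 0.73)]
stop [([213, 306], 0.85), ([343, 332], 0.56)]
hook [([284, 258], 0.91), ([276, 300], 0.85)]
top 48.24708717570173 0.026720389079526428 cam [ 0.45992022 -0.06922305  1.52597382]
hook_grip [([245, 331], 0.92), ([281, 406], 0.61), ([279, 317], 0.52)]
hook_nib [([306, 345], 0.79), ([251, 276], 0.69)]
tray_lip [([158, 277], 0.89)]
tray [([159, 284], 0.79)]
spool_mid [([246, 279], 0.68)]
motor_mid [([285, 408], 0.85)]
can_mid [([155, 226], 0.51), ([280, 408], 0.5)]
carton_mid [([152, 346], 0.58)]
rack [([208, 289], 0.93)]
stop [([203, 289], 0.94)]
hook [([241, 329], 0.81), ([278, 320], 0.45)]
```

View pics/side0.png

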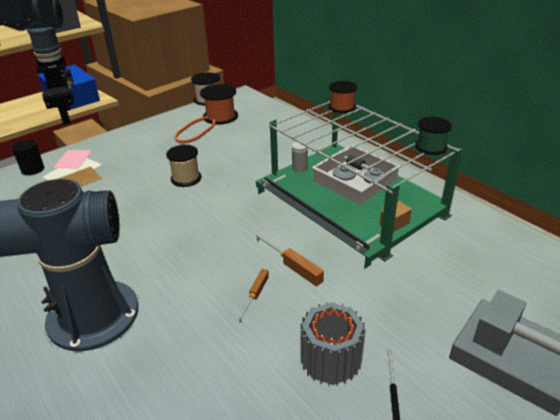

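View pics/top0.png

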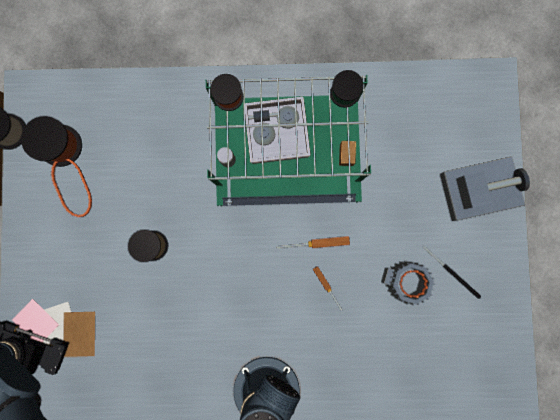

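The larger hook is the one with its handle at side (col 302, row 266), top (330, 242) and its nib at side (257, 238), top (277, 246). The look-alikes are the small hook, with its handle at side (258, 284), top (321, 279), and the black screwdriver at top (462, 280). The tray sits under the wire deck, with its lip at side (336, 182), top (278, 160). The stop bar runs along the front edge at top row ~200.

```bash
python3 - <<'E'
from h import *
S={n:snapshot(n) for n in("side","top")}
T,D=S["top"],S["side"]
for n,s in S.items():
    for i,r in enumerate(cut_out(s,"hook")[:3]):
        m=r["region"]; v,u=np.nonzero(m); P=np.c_[v,u].astype(float); c=P.mean(0); U,_,Vt=np.linalg.svd(P-c,full_matrices=False); a=(P-c)@Vt[0]
        e1,e2=P[a.argmin()],P[a.argmax()]
        print(n,i,r["p"],len(P),e1,e2,"z.02:",onz(s,e1,.02).round(4),onz(s,e2,.02).round(4))
for q in "tray_lip can_mid carton_mid rack stop hook_grip hook_nib".split():
    a=place_of(T,q);b=place_of(D,q)
    for x in a[:2]:
        for y in b[:2]:
            X=tri((T,x["point"]),(D,y["point"])); print(q,round(x["p"],2),round(y["p"],2),X.round(4),"err",(proj(T,X)-x["point"]).round(1),(proj(D,X)-y["point"]).round(1))
a=T["pixels"][185:345,200:420]; b=D["pixels"][130:340,220:480]
a=T["pixels"][70:260,190:380]; 
im=np.hstack([cv2.resize(a,(400,400),interpolation=3),cv2.resize(D["pixels"][125:285,230:390],(400,400),interpolation=3)])
cv2.imwrite("pics/crop1.png",im)
E
```

```text
side 0 0.89 867 [236. 257.] [280. 323.] z.02: [ 0.4468 -0.0436  0.02  ] [ 0.4665 -0.2812  0.02  ]
side 1 0.81 417 [269. 266.] [320. 239.] z.02: [ 0.3862 -0.1605  0.02  ] [ 0.2397 -0.2504  0.02  ]
top 0 0.79 426 [247. 278.] [238. 349.] z.02: [ 0.4488 -0.0496  0.02  ] [ 0.4723 -0.2774  0.02  ]
top 1 0.64 191 [267. 314.] [308. 341.] z.02: [ 0.3826 -0.1629  0.02  ] [ 0.252  -0.2445  0.02  ]
tray_lip 0.91 0.97 [ 0.7205 -0.066   0.1116] err [-0.3  0.3] [ 0.1 -0.4]
tray_lip 0.91 0.21 [ 0.8319 -0.0321 -0.7451] err [ 9.2 -6.1] [-2.3 13.2]
carton_mid 0.58 0.93 [ 0.7282 -0.2745  0.0781] err [-1.1  1. ] [ 0.2 -1.7]
rack 0.73 0.61 [ 0.5774 -0.0929 -0.0068] err [-1.3  1. ] [ 0.2 -2. ]
stop 0.8 0.63 [ 0.5833 -0.0894  0.0556] err [-0.2  0.1] [ 0.  -0.3]
hook_grip 0.58 0.91 [ 0.4563 -0.2191  0.0237] err [ 0.1 -0.1] [-0.   0.2]
hook_grip 0.58 0.77 [ 0.4095 -0.1927 -0.0033] err [14.8 -8.6] [-3.4 22. ]
hook_grip 0.47 0.91 [ 0.3907 -0.2108  0.0594] err [-13.4  11.3] [ -0.3 -22.8]
hook_grip 0.47 0.77 [ 0.3487 -0.1793  0.0143] err [-0.6  0.4] [ 0.1 -1. ]
hook_nib 0.74 0.84 [ 0.2534 -0.2413  0.0045] err [ 0.5 -0.3] [-0.   0.8]
hook_nib 0.74 0.81 [ 0.297  -0.2312  0.202 ] err [-5.7  3.9] [ 0.2 -9.2]
hook_nib 0.57 0.84 [ 0.4199 -0.0244 -0.3049] err [ 7.4 -4.3] [-1.2 10.8]
hook_nib 0.57 0.81 [ 0.4494 -0.046  -0.0021] err [ 0.2 -0.1] [-0.   0.3]
```

View pics/crop1.png

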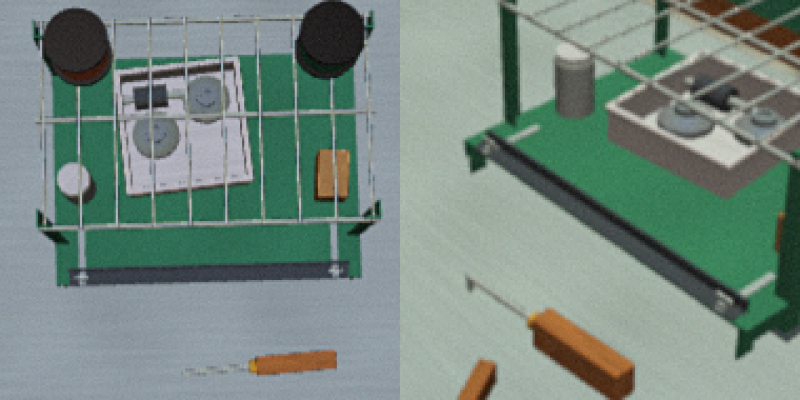

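The top and side pictures agree on the larger hook: grip ≈ (0.456, -0.219, 0.02), pointing about 95° in yaw, 0.23 m long overall as described. Next I plan the approach.

```bash
cat >> h.py <<'E'
from scipy.spatial.transform import Rotation as Ro
def pose():
    o=get_obs(); q=o["tcp_rot"]; M=Ro.from_quat([q[1],q[2],q[3],q[0]]).as_matrix()
    return o["eef_pos"],np.degrees(np.arctan2(M[1,0],M[0,0])),M
def seq(*wps,start=None):
    """wps: (x,y,z,yaw_of_tool_x deg); prints rows for successive calls (tool vertical)"""
    p,yaw,_=pose()
    if start is not None: p,yaw=np.array(start[:3]),start[3]
    for w in wps:
        d=np.array(w[:3])-p; dy=(w[3]-yaw+180)%360-180
        n=int(max(1,np.ceil(np.linalg.norm(d)/.118),np.ceil(abs(dy)/55)))
        for k in range(n):
            a=np.radians(yaw); X=np.array([np.cos(a),np.sin(a),0]); Y=np.array([np.sin(a),-np.cos(a),0])
            s=d/n; r=[s@X/.12,s@Y/.12,-s[2]/.12,-dy/n/180]
            print(np.round(r,3).tolist(),"rows>=",int(max(np.ceil(np.linalg.norm(s)/.0417),np.ceil(abs(dy/n)/7.16))))
            p=p+s; yaw+=dy/n
E
python3 - <<'E'
from h import *
print(pose())
seq((.40,.25,.22,130),(.4565,-.219,.12,95.2))
E
```

```text
(array([0.21710793, 0.58606621, 0.21865061]), np.float64(159.6716367860509), array([[-9.37717075e-01,  3.47399894e-01,  1.87054075e-05],
       [ 3.47399894e-01,  9.37717076e-01, -3.44111779e-06],
       [-1.87358240e-05,  3.27146168e-06, -1.00000000e+00]]))
[-0.601, -0.524, -0.003, 0.041] rows>= 3
[-0.663, -0.442, -0.003, 0.041] rows>= 3
[-0.715, -0.353, -0.003, 0.041] rows>= 3
[-0.754, -0.258, -0.003, 0.041] rows>= 3
[-0.659, -0.43, 0.167, 0.039] rows>= 3
[-0.707, -0.347, 0.167, 0.039] rows>= 3
[-0.743, -0.259, 0.167, 0.039] rows>= 3
[-0.769, -0.167, 0.167, 0.039] rows>= 3
[-0.784, -0.073, 0.167, 0.039] rows>= 3
```

{"fn": "apply_moves", "kwargs": {
  "rows": [
    [[-0.3, -0.26, 0, 0.02], [-0.6, -0.524, 0, 0.041], [-0.6, -0.524, 0, 0.041]]
  ],
  "claw": 1
}}

```text
time_s: 2.35
eef_pos: [0.2638, 0.4979, 0.2183]
tcp_rot: [0.0, 0.241, 0.971, -0.002]
wrist_force: [-0.0, -0.5, -0.5]
finger_gap: 1.0
```

{"fn": "apply_moves", "kwargs": {
  "rows": [
    [[-0.33, -0.22, 0, 0.02], [-0.663, -0.442, 0, 0.041], [-0.663, -0.442, 0, 0.041]]
  ]
}}

```text
time_s: 2.6
eef_pos: [0.3099, 0.4143, 0.2187]
tcp_rot: [0.0, 0.303, 0.953, -0.001]
wrist_force: [-0.2, -0.4, -0.9]
finger_gap: 1.0
```

{"fn": "apply_moves", "kwargs": {
  "rows": [
    [[-0.36, -0.18, 0, 0.02], [-0.715, -0.353, 0, 0.041], [-0.715, -0.353, 0, 0.041]]
  ]
}}

```text
time_s: 2.85
eef_pos: [0.3563, 0.331, 0.2188]
tcp_rot: [0.001, 0.364, 0.931, -0.0]
wrist_force: [-0.7, 0.8, -0.0]
finger_gap: 0.998
```

{"fn": "apply_moves", "kwargs": {
  "rows": [
    [[-0.38, -0.13, 0, 0.02], [-0.754, -0.258, 0, 0.041], [-0.754, -0.258, 0, 0.041]]
  ]
}}

```text
time_s: 3.1
eef_pos: [0.4031, 0.2472, 0.219]
tcp_rot: [0.001, 0.423, 0.906, 0.0]
wrist_force: [-0.1, -0.1, -1.0]
finger_gap: 0.999
```

{"fn": "apply_moves", "kwargs": {
  "rows": [
    [[-0.33, -0.21, 0.08, 0.02], [-0.659, -0.43, 0.167, 0.039], [-0.659, -0.43, 0.167, 0.039]]
  ]
}}

```text
time_s: 3.35
eef_pos: [0.4121, 0.1532, 0.198]
tcp_rot: [-0.0, 0.478, 0.878, -0.001]
wrist_force: [0.4, -0.1, 0.1]
finger_gap: 1.004
```

{"fn": "apply_moves", "kwargs": {
  "rows": [
    [[-0.35, -0.17, 0.08, 0.02], [-0.707, -0.347, 0.167, 0.039], [-0.707, -0.347, 0.167, 0.039]]
  ]
}}

```text
time_s: 3.6
eef_pos: [0.4245, 0.0592, 0.1781]
tcp_rot: [0.001, 0.531, 0.847, -0.0]
wrist_force: [0.7, 0.3, 0.3]
finger_gap: 1.003
```

{"fn": "apply_moves", "kwargs": {
  "rows": [
    [[-0.37, -0.13, 0.08, 0.02], [-0.743, -0.259, 0.167, 0.039], [-0.743, -0.259, 0.167, 0.039]]
  ]
}}

```text
time_s: 3.85
eef_pos: [0.4368, -0.0353, 0.1581]
tcp_rot: [0.002, 0.582, 0.813, 0.0]
wrist_force: [-0.4, -0.2, 0.2]
finger_gap: 1.002
```

{"fn": "apply_moves", "kwargs": {
  "rows": [
    [[-0.38, -0.08, 0.08, 0.02], [-0.769, -0.167, 0.167, 0.039], [-0.769, -0.167, 0.167, 0.039]]
  ]
}}

```text
time_s: 4.1
eef_pos: [0.4485, -0.13, 0.1381]
tcp_rot: [0.002, 0.63, 0.776, 0.0]
wrist_force: [0.4, -0.5, -0.4]
finger_gap: 1.004
```

{"fn": "apply_moves", "kwargs": {
  "rows": [
    [[-0.39, -0.04, 0.08, 0.02], [-0.784, -0.073, 0.167, 0.039], [-0.784, -0.073, 0.167, 0.039], [-0.784, -0.073, 0.167, 0.039]]
  ]
}}

```text
time_s: 4.43
eef_pos: [0.4586, -0.2224, 0.118]
tcp_rot: [0.001, 0.676, 0.737, 0.0]
wrist_force: [0.3, 0.1, 0.5]
finger_gap: 1.001
```

```bash
python3 - <<'E'
from h import *
p,y,_=pose(); print(p,y,get_obs()["time_s"])
s=snapshot("wrist"); cv2.imwrite("pics/w1.png",s["pixels"])
print("cam",-np.array(s["R"]).T@s["t"])
for q,z in(("hook_grip",.02),("hook_nib",.0055)):
    for r in place_of(s,q)[:3]: print(q,r["p"],r["point"],onz(s,r["point"],z))
for r in cut_out(s,"hook")[:2]:
    m=r["region"]; print(r["p"],m.sum()); c,_=cv2.findContours(m.astype(np.uint8),0,1)
    print(cv2.minAreaRect(max(c,key=len)))
E
```

```text
[ 0.45855258 -0.22235377  0.11798757] 94.89425848251224 4.4333
cam [ 0.45284898 -0.15584973  0.28288514]
hook_grip 0.63 [195.6, 281.0] [ 0.46140077 -0.21132951  0.02      ]
hook_grip 0.6 [144.3, 135.7] [ 0.35086689 -0.18172286  0.02      ]
hook_nib 0.59 [208.9, 26.9] [ 0.25186744 -0.24330795  0.0055    ]
0.75 3586
((99.00883483886719, 166.5166015625), (29.059654235839844, 192.82308959960938), 61.99082565307617)
0.61 7271
((283.1283264160156, 133.62179565429688), (41.85392761230469, 267.51263427734375), 1.5074357986450195)
```

View pics/w1.png

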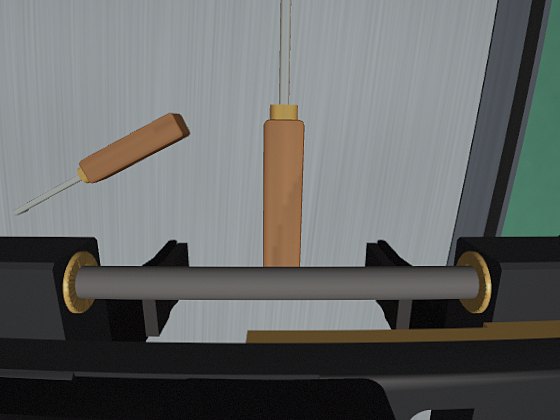

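The wrist view shows the larger hook's handle centred between the jaws. Its front end is at (284, 120), its rod runs up at col 286, and the small hook is off to the left at (135, 148).

```bash
python3 - <<'E'
from h import *
s=snapshot("wrist")
f=onz(s,(121,284.5),.04); l=onz(s,(121,264.5),.04); r=onz(s,(121,304),.04); b=onz(s,(262,282),.04); rod=onz(s,(2,285.7),.0225)
print(f,np.linalg.norm(l-r),b,rod)
for d in(f-b,rod-f): print(np.degrees(np.arctan2(d[1],d[0])))
a=np.radians(95); g=f-.06*np.array([np.cos(a),np.sin(a),0]); print("grip",g)
seq((g[0],g[1],.027,95.0))
E
```

```text
[ 0.45586478 -0.15019894  0.04      ] 0.026479412089374533 [ 0.4636605 -0.2510406  0.04     ] [ 0.44958747 -0.0715013   0.0225    ]
94.42054367714654
94.56053860535012
grip [ 0.46109413 -0.20997062  0.04      ]
[0.052, 0.043, 0.764, 0.001] rows>= 3
```

{"fn": "apply_moves", "kwargs": {
  "rows": [
    [[0.065, 0.025, 0.2, 0.002], [0.065, 0.025, 0.4, 0.002], [0.065, 0.025, 0.6, 0.002], [0.065, 0.025, 0.7, 0.002], [0.065, 0.025, 0.758, 0.002], [0.065, 0.025, 0.758, 0.002]]
  ]
}}

```text
time_s: 5.18
eef_pos: [0.4586, -0.2088, 0.0266]
tcp_rot: [-0.001, 0.677, 0.736, -0.0]
wrist_force: [0.3, 0.8, 0.1]
finger_gap: 1.0
```

{"fn": "apply_moves", "kwargs": {
  "rows": [
    [[0, 0, 0, 0], [0, 0, 0, 0], [0, 0, 0, 0], [0, 0, 0, 0], [0, 0, 0, 0], [0, 0, 0, 0]]
  ],
  "claw": -1,
  "newtons": 45
}}

```text
time_s: 5.68
eef_pos: [0.4595, -0.2108, 0.0279]
tcp_rot: [0.0, 0.678, 0.735, 0.0]
wrist_force: [-0.7, -0.2, -0.4]
finger_gap: 0.633
```

{"fn": "apply_moves", "kwargs": {
  "rows": [
    [[0, 0, 0, 0], [0, 0, 0, 0], [0, 0, -0.2, 0], [0, 0, -0.5, 0], [0, 0, -0.8, 0], [0, 0, -1, 0], [0, 0, -1, 0]]
  ]
}}

```text
time_s: 6.27
eef_pos: [0.4621, -0.2126, 0.1522]
tcp_rot: [0.005, 0.678, 0.735, 0.001]
wrist_force: [0.8, -1.6, 0.1]
finger_gap: 0.091
```

```bash
python3 - <<'E'
from h import *
p,y,_=pose(); print(p,y,get_obs()["time_s"],get_obs()["wrist_torque"])
T=snapshot("top");D=snapshot("side")
for q in ("hook_nib","tray_lip","stop","rack"):
    a=place_of(T,q);b=place_of(D,q)
    for x in a[:2]:
        for w in b[:2]:
            X=tri((T,x["point"]),(D,w["point"])); print(q,round(x["p"],2),round(w["p"],2),X.round(4),"err",(proj(T,X)-x["point"]).round(1))
# stop bar & tray front edges, upsampled crops
a=T["pixels"][150:215,210:370]; b=D["pixels"][130:265,250:410]
cv2.imwrite("pics/c2.png",np.vstack([cv2.resize(a,(800,325),interpolation=2)]))
cv2.imwrite("pics/c3.png",cv2.resize(b,(711,600),interpolation=2))
E
```

```text
[ 0.46206839 -0.21256492  0.15224348] 94.69880133362318 6.2667 [-0.0768803   0.05010242  0.06123588]
hook_nib 0.65 0.95 [ 0.4481 -0.0391  0.0031] err [-0.1  0. ]
hook_nib 0.65 0.56 [ 0.4168 -0.0151 -0.3078] err [ 7.5 -4.4]
tray_lip 0.81 0.86 [ 0.7233 -0.0539  0.0953] err [ 1.3 -1.1]
tray_lip 0.63 0.86 [0.7847 0.0797 0.0012] err [-10.6   9.5]
stop 0.67 0.77 [ 0.5841 -0.0832  0.0412] err [ 0.4 -0.3]
stop 0.67 0.5 [ 0.4956 -0.037   0.0005] err [ 28.9 -13.9]
stop 0.53 0.77 [ 0.6247 -0.2023  0.1309] err [ 34.1 -19.7]
stop 0.53 0.5 [ 0.5201 -0.1839  0.1599] err [ 68.7 -24. ]
rack 0.81 0.9 [ 0.5735 -0.0979  0.0014] err [-0.2  0.1]
```

View pics/c2.png

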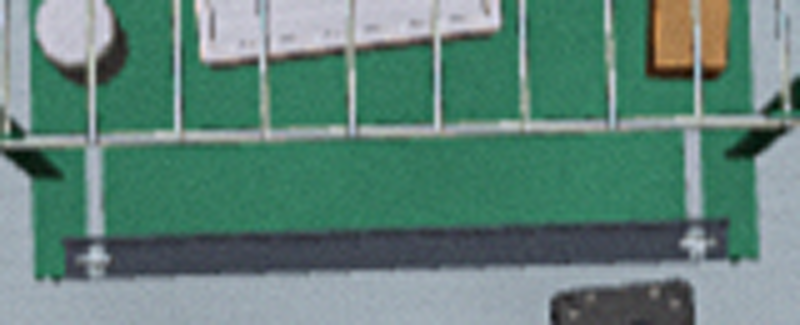

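View pics/c3.png

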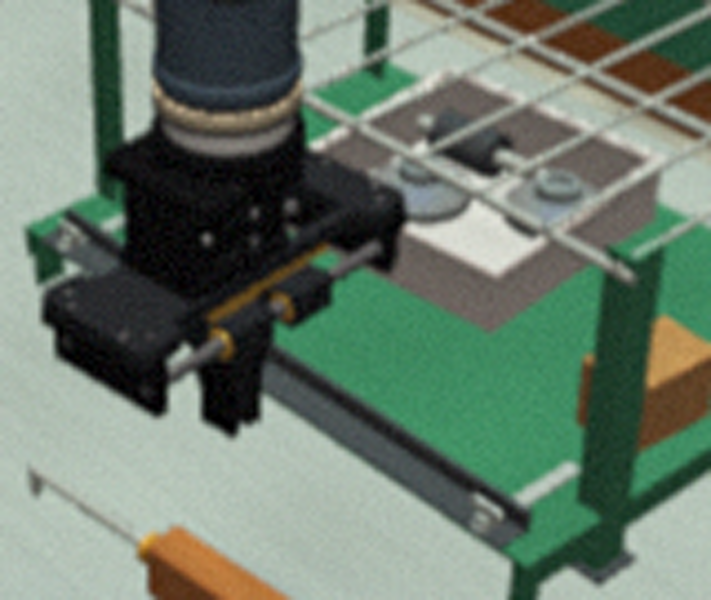

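The lift came back empty: the fingers had only reached 0.63 when it began, because they close slowly, and the hook still lies where it was. The views also show the bar's rear edge at top crop (65, 240)–(728, 220) and the tray's front lip at (205, 63)–(500, 30). I'll re-open, descend and give the grip more time.

{"fn": "apply_moves", "kwargs": {
  "rows": [
    [[0, 0, 0, 0], [0, 0, 0, 0], [0, 0, 0, 0], [0, 0, 0, 0], [0, 0, 0, 0], [0, 0, 0, 0], [0, 0, 0, 0], [0, 0, 0, 0]]
  ],
  "claw": 0.2
}}

```text
time_s: 7.43
eef_pos: [0.4593, -0.2106, 0.1476]
tcp_rot: [0.0, 0.678, 0.735, 0.0]
wrist_force: [0.3, 0.4, -0.2]
finger_gap: 0.523
```

```bash
python3 - <<'E'
from h import *
o=get_obs(); print(o["time_s"],o["finger_gap"],o["eef_pos"])
T=snapshot("top")
P=lambda x,y:(150+(y+.5)/5-.5,210+(x+.5)/5-.5)
for n,z,a,b in (("bar rear top",.06,(65,240),(728,220)),("bar front top",.06,(70,277),(728,257)),("deck front",.045,(38,279),(757,259)),("lip",.093,(205,64),(500,31))):
    A=onz(T,P(*a),z);B=onz(T,P(*b),z); d=A-B; print(n,A.round(4),B.round(4),((A+B)/2).round(4),"len",np.linalg.norm(d).round(4),"yaw",np.degrees(np.arctan2(-d[0],d[1])).round(2))
s=snapshot("wrist"); cv2.imwrite("pics/w2.png",s["pixels"])
E
```

```text
7.4333 0.5230372049983636 [ 0.45929907 -0.21061781  0.14755412]
bar rear top [0.6078 0.1204 0.06  ] [ 0.6104 -0.296   0.06  ] [ 0.6091 -0.0878  0.06  ] len 0.4163 yaw 0.36
bar front top [0.5844 0.1176 0.06  ] [ 0.5871 -0.2952  0.06  ] [ 0.5858 -0.0888  0.06  ] len 0.4128 yaw 0.38
deck front [0.5849 0.1398 0.045 ] [ 0.5867 -0.3157  0.045 ] [ 0.5858 -0.088   0.045 ] len 0.4555 yaw 0.23
lip [0.7115 0.0281 0.093 ] [ 0.7276 -0.1545  0.093 ] [ 0.7196 -0.0632  0.093 ] len 0.1832 yaw 5.04
```

{"fn": "apply_moves", "kwargs": {
  "rows": [
    [[0, 0.01, 0.25, 0], [0, 0.01, 0.5, 0], [0, 0.01, 0.75, 0], [0, 0.01, 0.9, 0], [0, 0.01, 1, 0], [0, 0.01, 1, 0], [0, 0.01, 1, 0]]
  ]
}}

```text
time_s: 8.12
eef_pos: [0.4602, -0.2103, 0.027]
tcp_rot: [-0.001, 0.678, 0.735, -0.0]
wrist_force: [-0.5, -0.0, 0.3]
finger_gap: 0.599
```

{"fn": "apply_moves", "kwargs": {
  "rows": [
    [[0, 0, 0, 0], [0, 0, 0, 0], [0, 0, 0, 0], [0, 0, 0, 0], [0, 0, 0, 0], [0, 0, 0, 0], [0, 0, 0, 0], [0, 0, 0, 0]]
  ],
  "claw": -1,
  "newtons": 45
}}

```text
time_s: 8.78
eef_pos: [0.4611, -0.2108, 0.0282]
tcp_rot: [0.001, 0.678, 0.735, 0.0]
wrist_force: [0.3, 0.2, 5.3]
finger_gap: 0.314
```

{"fn": "apply_moves", "kwargs": {
  "rows": [
    [[0, 0, 0, 0], [0, 0, 0, 0], [0, 0, 0, 0]]
  ]
}}

```text
time_s: 9.03
eef_pos: [0.4611, -0.2108, 0.0282]
tcp_rot: [0.001, 0.678, 0.735, 0.0]
wrist_force: [0.8, 0.6, 5.8]
finger_gap: 0.317
```

Gripped: the opening of 0.317 is 27.6 mm, which fits the 28 mm handle. Now I lift, and work out the turn while up.

{"fn": "apply_moves", "kwargs": {
  "rows": [
    [[0, 0, -0.1, 0], [0, 0, -0.3, 0], [0, 0, -0.6, 0], [0, 0, -0.9, 0], [0, 0, -1, 0], [0, 0, -1, 0]]
  ]
}}

```text
time_s: 9.53
eef_pos: [0.4621, -0.2117, 0.1505]
tcp_rot: [0.003, 0.677, 0.736, 0.0]
wrist_force: [0.9, -0.0, -2.3]
finger_gap: 0.314
```

```bash
python3 - <<'E'
from h import *
p,y,_=pose(); o=get_obs(); print(p,y,o["time_s"],o["wrist_force"],o["wrist_torque"],o["finger_gap"])
seq((.40,-.14,.149,50),(.40,-.0726,.149,.35))
E
```

```text
[ 0.46211089 -0.21169769  0.15049274] 94.70478810799746 9.5333 [ 0.93174838 -0.03472204 -2.28886477] [-0.10281872  0.04618655  0.045367  ] 0.31433069512851647
[0.638, -0.467, 0.012, 0.248] rows>= 7
[0.43, -0.361, -0.0, 0.276] rows>= 7
```

{"fn": "apply_moves", "kwargs": {
  "rows": [
    [[0.08, -0.06, 0, 0.031], [0.16, -0.12, 0, 0.062], [0.24, -0.18, 0, 0.093], [0.32, -0.24, 0, 0.124], [0.4, -0.3, 0, 0.155], [0.48, -0.36, 0, 0.186], [0.56, -0.42, 0, 0.217], [0.638, -0.467, 0, 0.248]]
  ]
}}

```text
time_s: 10.2
eef_pos: [0.3962, -0.1374, 0.1459]
tcp_rot: [-0.002, 0.907, 0.421, -0.001]
wrist_force: [0.0, -0.1, -1.8]
finger_gap: 0.313
```

{"fn": "apply_moves", "kwargs": {
  "rows": [
    [[0.05, -0.045, 0, 0.035], [0.1, -0.09, 0, 0.07], [0.16, -0.135, 0, 0.105], [0.21, -0.18, 0, 0.14], [0.27, -0.225, 0, 0.175], [0.32, -0.27, 0, 0.21], [0.38, -0.315, 0, 0.245], [0.43, -0.361, 0, 0.276]]
  ]
}}

```text
time_s: 10.87
eef_pos: [0.3968, -0.0703, 0.146]
tcp_rot: [-0.001, 1.0, 0.001, -0.002]
wrist_force: [0.5, 0.4, -1.6]
finger_gap: 0.317
```

{"fn": "apply_moves", "kwargs": {
  "rows": [
    [[0, 0, 0, 0], [0, 0, 0, 0]]
  ]
}}

```text
time_s: 11.03
eef_pos: [0.3971, -0.0708, 0.1464]
tcp_rot: [-0.001, 1.0, 0.005, -0.001]
wrist_force: [0.1, -0.7, -1.5]
finger_gap: 0.314
```

```bash
python3 - <<'E'
from h import *
p,y,M=pose(); o=get_obs(); print(p,y,o["time_s"],o["wrist_force"])
T=snapshot("top");D=snapshot("side");W=snapshot("wrist")
for q in ("hook_nib","hook_grip","tray_lip"):
    a=place_of(T,q);b=place_of(D,q);c=place_of(W,q)
    for n,s,r in(("T",T,a),("D",D,b),("W",W,c)): print(q,n,[(x["p"].__round__(2),np.round(x["point"]).tolist()) for x in r[:3]])
    for x in a[:2]:
        for w in b[:2]:
            X=tri((T,x["point"]),(D,w["point"])); print("  T-D",X.round(4),"err",(proj(T,X)-x["point"]).round(1))
    for w in b[:1]:
        for x in c[:2]:
            X=tri((W,x["point"]),(D,w["point"])); print("  W-D",X.round(4),"err",(proj(D,X)-w["point"]).round(1))
g=p+M@np.array([0,0,.007]); n=g+M@np.array([.17,0,.0145]); print("nominal nib",n,proj(T,n),proj(D,n),proj(W,n))
cv2.imwrite("pics/d4.png",np.hstack([cv2.resize(W["pixels"],(440,330)),cv2.resize(D["pixels"][130:265,250:397],(359,330),interpolation=2)]))
E
```

```text
[ 0.39711386 -0.07075881  0.14641467] 0.582847209239748 11.0333 [ 0.11888959 -0.74990532 -1.50171311]
hook_nib T [(0.64, [208.0, 284.0]), (0.59, [308.0, 341.0]), (0.5, [261.0, 261.0])]
hook_nib D [(0.78, [190.0, 292.0]), (0.78, [319.0, 239.0])]
hook_nib W [(0.67, [242.0, 276.0])]
  T-D [ 0.5592 -0.0685  0.1314] err [ 1.6 -1.2]
  T-D [ 0.4998 -0.025  -0.3282] err [ 25.1 -11.6]
  T-D [ 0.3347 -0.2441  0.325 ] err [-16.7  13.4]
  T-D [ 0.248  -0.2436  0.0127] err [ 0.9 -0.5]
  W-D [ 0.4623 -0.1059  0.2089] err [ -5.  -18.6]
hook_grip T [(0.71, [278.0, 318.0])]
hook_grip D [(0.83, [215.0, 242.0]), (0.55, [281.0, 259.0]), (0.41, [193.0, 333.0])]
hook_grip W [(0.64, [258.0, 275.0])]
  T-D [ 0.3502 -0.1546  0.2044] err [ 3.8 -2.3]
  T-D [ 0.348 -0.176  0.014] err [-0.6  0.4]
  W-D [ 0.3918 -0.07    0.1334] err [0.2 0.7]
tray_lip T [(0.95, [156.0, 275.0])]
tray_lip D [(0.9, [173.0, 336.0])]
tray_lip W []
  T-D [ 0.7286 -0.0495  0.1049] err [-0.4  0.3]
nominal nib [ 0.56704014 -0.06900402  0.12440942] [207.54550546 283.12700016] [191.22461602 296.73418505] [-101.12160695  272.92480966]
```

View pics/d4.png

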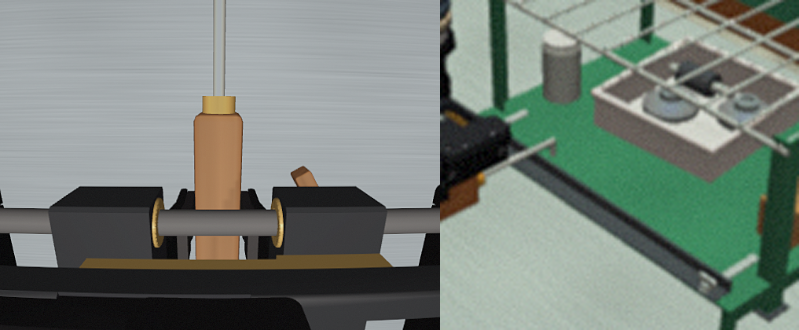

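The hook is held level, with the nib at side crop (551, 145), about (0.564, -0.069, 0.126) by the views. That is some 26 mm above lip height and under the deck height. I advance at this height.

{"fn": "apply_moves", "kwargs": {
  "rows": [
    [[0.1, 0.01, 0, 0], [0.25, 0.02, 0, 0], [0.4, 0.02, 0, 0], [0.55, 0.02, 0, 0], [0.7, 0.02, 0, 0], [0.76, 0.02, 0, 0]]
  ]
}}

```text
time_s: 12.13
eef_pos: [0.4925, -0.0738, 0.1477]
tcp_rot: [0.001, 1.0, 0.003, 0.002]
wrist_force: [0.8, -0.1, -1.7]
finger_gap: 0.317
```

{"fn": "apply_moves", "kwargs": {
  "rows": [
    [[0.1, 0.01, 0, 0], [0.25, 0.017, 0, 0], [0.4, 0.017, 0, 0], [0.55, 0.017, 0, 0], [0.7, 0.017, 0, 0], [0.76, 0.017, 0, 0], [0.76, 0.017, 0, 0], [0.76, 0.017, 0, 0]]
  ]
}}

```text
time_s: 12.8
eef_pos: [0.5793, -0.0744, 0.147]
tcp_rot: [-0.0, 1.0, 0.003, -0.001]
wrist_force: [-0.9, 0.4, -1.5]
finger_gap: 0.312
```

```bash
python3 - <<'E'
from h import *
p,y,M=pose(); o=get_obs(); print(p,y,o["time_s"],o["wrist_force"])
T=snapshot("top");D=snapshot("side")
g=p+M@np.array([-.003,0,.007]); n=g+M@np.array([.17,0,.0145]); print("nominal nib",n,proj(T,n),proj(D,n))
for s in(T,D): print([(x["p"].__round__(2),np.round(x["point"]).tolist()) for x in place_of(s,"hook_nib")[:3]])
print(proj(D,(.7236,-.0636,.095)))
cv2.imwrite("pics/e5.png",np.hstack([cv2.resize(D["pixels"][140:220,290:370],(400,400),interpolation=2),cv2.resize(T["pixels"][110:190,240:320],(400,400),interpolation=2)]))
E
```

```text
[ 0.57932184 -0.07437229  0.14699233] 0.39082465626764124 12.8 [-0.87230914  0.39232526 -1.49667392]
nominal nib [ 0.74626298 -0.07322149  0.12507013] [148.37464917 283.1237637 ] [167.79761826 345.63619019]
[(0.47, [150.0, 285.0])]
[(0.8, [320.0, 239.0]), (0.73, [169.0, 342.0])]
[178.21606157 337.093243  ]
```

View pics/e5.png

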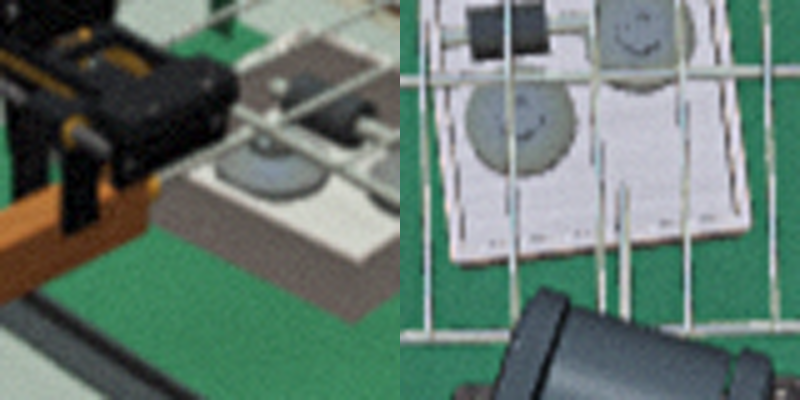

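In the top crop the rod's end at (623, 185) lies behind the lip's front edge (row ~244 there) by about 25 mm, over the empty strip. The deck and the parts are clear of it. Now I lower the nib.

{"fn": "apply_moves", "kwargs": {
  "rows": [
    [[0, -0.025, 0.05, 0], [0, -0.025, 0.1, 0], [0, -0.025, 0.16, 0], [0, -0.025, 0.22, 0], [0, -0.025, 0.27, 0], [0, -0.025, 0.3, 0], [0, -0.025, 0.31, 0], [0, -0.025, 0.31, 0]]
  ]
}}

```text
time_s: 13.67
eef_pos: [0.5804, -0.0716, 0.1097]
tcp_rot: [-0.0, 1.0, 0.003, -0.0]
wrist_force: [-0.5, -0.2, -1.3]
finger_gap: 0.316
```

{"fn": "apply_moves", "kwargs": {
  "rows": [
    [[-0.01, 0, 0, 0], [-0.02, 0, 0, 0], [-0.03, 0, 0, 0], [-0.04, 0, 0, 0], [-0.05, 0, 0, 0], [-0.06, 0, 0, 0], [-0.07, 0, 0, 0]]
  ]
}}

```text
time_s: 14.25
eef_pos: [0.5722, -0.0717, 0.1104]
tcp_rot: [0.0, 1.0, 0.003, 0.0]
wrist_force: [-0.6, -0.7, -1.7]
finger_gap: 0.312
```

{"fn": "apply_moves", "kwargs": {
  "rows": [
    [[-0.008, 0, 0, 0], [-0.016, 0, 0, 0], [-0.024, 0, 0, 0], [-0.032, 0, 0, 0], [-0.04, 0, 0, 0], [-0.048, 0, 0, 0], [-0.056, 0, 0, 0], [-0.064, 0, 0, 0]]
  ]
}}

```text
time_s: 14.92
eef_pos: [0.5663, -0.0721, 0.1107]
tcp_rot: [0.0, 1.0, 0.003, 0.002]
wrist_force: [3.7, -0.1, -1.7]
finger_gap: 0.315
```

{"fn": "apply_moves", "kwargs": {
  "rows": [
    [[-0.008, 0, 0, 0], [-0.016, 0, 0, 0], [-0.024, 0, 0, 0], [-0.032, 0, 0, 0], [-0.04, 0, 0, 0], [-0.048, 0, 0, 0], [-0.056, 0, 0, 0], [-0.064, 0, 0, 0]]
  ]
}}

```text
time_s: 15.58
eef_pos: [0.5569, -0.0718, 0.1103]
tcp_rot: [0.0, 1.0, 0.003, 0.0]
wrist_force: [4.1, 1.1, -3.2]
finger_gap: 0.312
```

The force is steady at about 4 N and the tray is sliding. I continue gently at 24 mm/s.

{"fn": "apply_moves", "kwargs": {
  "rows": [
    [[-0.014, 0, 0, 0], [-0.03, 0, 0, 0], [-0.046, 0, 0, 0], [-0.062, 0, 0, 0], [-0.078, 0, 0, 0], [-0.094, 0, 0, 0], [-0.11, 0, 0, 0], [-0.126, 0, 0, 0]]
  ]
}}

```text
time_s: 16.25
eef_pos: [0.5416, -0.0719, 0.1103]
tcp_rot: [0.0, 1.0, 0.003, 0.0]
wrist_force: [5.6, -0.3, -3.2]
finger_gap: 0.312
```

{"fn": "apply_moves", "kwargs": {
  "rows": [
    [[-0.016, 0, 0, 0], [-0.032, 0, 0, 0], [-0.048, 0, 0, 0], [-0.064, 0, 0, 0], [-0.08, 0, 0, 0], [-0.096, 0, 0, 0], [-0.112, 0, 0, 0], [-0.128, 0, 0, 0]]
  ]
}}

```text
time_s: 16.92
eef_pos: [0.5263, -0.072, 0.1103]
tcp_rot: [0.0, 1.0, 0.003, 0.0]
wrist_force: [4.5, 1.1, -2.1]
finger_gap: 0.313
```

{"fn": "apply_moves", "kwargs": {
  "rows": [
    [[-0.016, 0, 0, 0], [-0.032, 0, 0, 0], [-0.048, 0, 0, 0], [-0.064, 0, 0, 0], [-0.08, 0, 0, 0], [-0.096, 0, 0, 0], [-0.112, 0, 0, 0], [-0.128, 0, 0, 0]]
  ]
}}

```text
time_s: 17.58
eef_pos: [0.5109, -0.0721, 0.1103]
tcp_rot: [0.0, 1.0, 0.003, 0.0]
wrist_force: [4.7, 1.7, -3.0]
finger_gap: 0.314
```

{"fn": "apply_moves", "kwargs": {
  "rows": [
    [[-0.016, 0, 0, 0], [-0.032, 0, 0, 0], [-0.048, 0, 0, 0], [-0.064, 0, 0, 0], [-0.08, 0, 0, 0], [-0.096, 0, 0, 0], [-0.112, 0, 0, 0], [-0.12, 0, 0, 0]]
  ]
}}

```text
time_s: 18.25
eef_pos: [0.4963, -0.0722, 0.1103]
tcp_rot: [-0.0, 1.0, 0.003, -0.0]
wrist_force: [6.0, 0.9, -2.4]
finger_gap: 0.313
```

```bash
python3 - <<'E'
from h import *
p,y,M=pose(); o=get_obs(); print(p,y,o["time_s"],o["wrist_force"],o["wrist_torque"])
T=snapshot("top");D=snapshot("side")
cv2.imwrite("pics/f6.png",np.hstack([cv2.resize(D["pixels"][150:250,270:370],(400,400),interpolation=2),cv2.resize(T["pixels"][120:220,230:330],(400,400),interpolation=2)]))
E
```

```text
[ 0.49625943 -0.07216685  0.11028811] 0.36662764328668296 18.25 [ 5.99484012  0.90227911 -2.40659852] [ 0.08047932 -0.60314425  0.08531188]
```

View pics/f6.png

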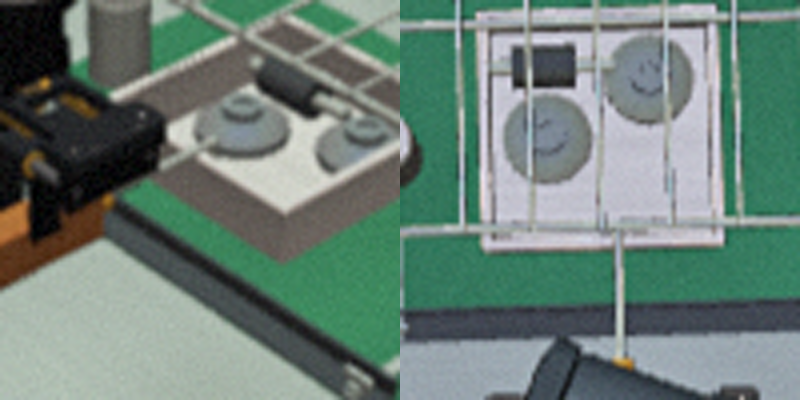

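The tray follows on the hook and has nearly squared itself: its lip edge runs (483, 250)–(723, 245) in the top crop, with the bar's rear edge at row ~306. About 45 mm remain.

{"fn": "apply_moves", "kwargs": {
  "rows": [
    [[-0.014, 0, 0, 0], [-0.03, 0, 0, 0], [-0.046, 0, 0, 0], [-0.062, 0, 0, 0], [-0.078, 0, 0, 0], [-0.094, 0, 0, 0], [-0.11, 0, 0, 0], [-0.126, 0, 0, 0]]
  ]
}}

```text
time_s: 19.02
eef_pos: [0.4814, -0.0723, 0.1103]
tcp_rot: [0.0, 1.0, 0.003, 0.0]
wrist_force: [5.8, 0.7, -3.7]
finger_gap: 0.315
```

{"fn": "apply_moves", "kwargs": {
  "rows": [
    [[-0.016, 0, 0, 0], [-0.03, 0, 0, 0], [-0.044, 0, 0, 0], [-0.056, 0, 0, 0], [-0.066, 0, 0, 0], [-0.074, 0, 0, 0], [-0.082, 0, 0, 0], [-0.09, 0, 0, 0]]
  ]
}}

```text
time_s: 19.68
eef_pos: [0.4708, -0.0724, 0.1103]
tcp_rot: [0.0, 1.0, 0.003, 0.0]
wrist_force: [4.6, 0.1, -2.1]
finger_gap: 0.315
```

{"fn": "apply_moves", "kwargs": {
  "rows": [
    [[-0.006, 0, 0, 0], [-0.012, 0, 0, 0], [-0.018, 0, 0, 0], [-0.024, 0, 0, 0], [-0.03, 0, 0, 0], [-0.036, 0, 0, 0], [-0.042, 0, 0, 0], [-0.048, 0, 0, 0]]
  ]
}}

```text
time_s: 20.35
eef_pos: [0.4649, -0.0724, 0.1103]
tcp_rot: [0.0, 1.0, 0.003, 0.0]
wrist_force: [4.2, 1.0, -2.5]
finger_gap: 0.315
```

{"fn": "apply_moves", "kwargs": {
  "rows": [
    [[-0.004, 0, 0, 0], [-0.008, 0, 0, 0], [-0.012, 0, 0, 0], [-0.016, 0, 0, 0], [-0.02, 0, 0, 0], [-0.024, 0, 0, 0]]
  ]
}}

```text
time_s: 20.85
eef_pos: [0.4621, -0.0724, 0.1103]
tcp_rot: [0.0, 1.0, 0.003, 0.0]
wrist_force: [5.1, 0.6, -2.2]
finger_gap: 0.311
```

{"fn": "apply_moves", "kwargs": {
  "rows": [
    [[-0.005, 0, 0, 0], [-0.01, 0, 0, 0], [-0.015, 0, 0, 0], [-0.02, 0, 0, 0], [-0.025, 0, 0, 0], [-0.03, 0, 0, 0]]
  ]
}}

```text
time_s: 21.35
eef_pos: [0.4585, -0.0724, 0.1103]
tcp_rot: [0.0, 1.0, 0.003, 0.0]
wrist_force: [4.3, -0.1, -2.8]
finger_gap: 0.311
```

{"fn": "apply_moves", "kwargs": {
  "rows": [
    [[-0.004, 0, 0, 0], [-0.008, 0, 0, 0], [-0.012, 0, 0, 0], [-0.016, 0, 0, 0], [-0.02, 0, 0, 0]]
  ]
}}

```text
time_s: 21.77
eef_pos: [0.4561, -0.0725, 0.1103]
tcp_rot: [0.0, 1.0, 0.003, 0.0]
wrist_force: [4.1, 1.4, -1.7]
finger_gap: 0.317
```

{"fn": "apply_moves", "kwargs": {
  "rows": [
    [[-0.004, 0, 0, 0], [-0.008, 0, 0, 0], [-0.012, 0, 0, 0], [-0.016, 0, 0, 0]]
  ]
}}

```text
time_s: 22.1
eef_pos: [0.4556, -0.0729, 0.1105]
tcp_rot: [0.0, 1.0, 0.003, 0.002]
wrist_force: [6.1, 0.3, -3.5]
finger_gap: 0.318
```

{"fn": "apply_moves", "kwargs": {
  "rows": [
    [[-0.002, 0, 0, 0], [-0.004, 0, 0, 0]]
  ]
}}

```text
time_s: 22.27
eef_pos: [0.4556, -0.073, 0.1106]
tcp_rot: [0.001, 1.0, 0.003, 0.002]
wrist_force: [7.3, 2.3, -3.8]
finger_gap: 0.312
```

{"fn": "apply_moves", "kwargs": {
  "rows": [
    [[-0.002, 0, 0, 0], [-0.004, 0, 0, 0]]
  ]
}}

```text
time_s: 22.43
eef_pos: [0.4552, -0.073, 0.1106]
tcp_rot: [0.001, 1.0, 0.003, 0.002]
wrist_force: [7.6, -0.2, -2.9]
finger_gap: 0.315
```

{"fn": "apply_moves", "kwargs": {
  "rows": [
    [[-0.002, 0, 0, 0], [-0.004, 0, 0, 0], [-0.004, 0, 0, 0]]
  ]
}}

```text
time_s: 22.68
eef_pos: [0.4546, -0.0729, 0.1106]
tcp_rot: [0.001, 1.0, 0.003, 0.002]
wrist_force: [7.3, 2.0, -2.5]
finger_gap: 0.315
```

{"fn": "apply_moves", "kwargs": {
  "rows": [
    [[-0.002, 0, 0, 0], [-0.004, 0, 0, 0], [-0.004, 0, 0, 0]]
  ]
}}

```text
time_s: 22.93
eef_pos: [0.4541, -0.0729, 0.1106]
tcp_rot: [0.001, 1.0, 0.003, 0.002]
wrist_force: [8.0, 1.6, -4.2]
finger_gap: 0.311
```

```bash
python3 - <<'E'
from h import *
p,y,M=pose(); o=get_obs(); print(p,y,o["time_s"],o["wrist_force"],o["wrist_torque"])
T=snapshot("top");D=snapshot("side")
cv2.imwrite("pics/g7.png",np.vstack([cv2.resize(T["pixels"][170:220,230:330],(800,400),interpolation=2),cv2.resize(D["pixels"][180:230,280:480],(800,200),interpolation=2)]))
E
```

```text
[ 0.45414145 -0.07294371  0.11060571] 0.37847759764462624 22.9333 [ 8.01972004  1.56917023 -4.18992226] [ 0.19253596 -1.10486293  0.18152229]
```

View pics/g7.png

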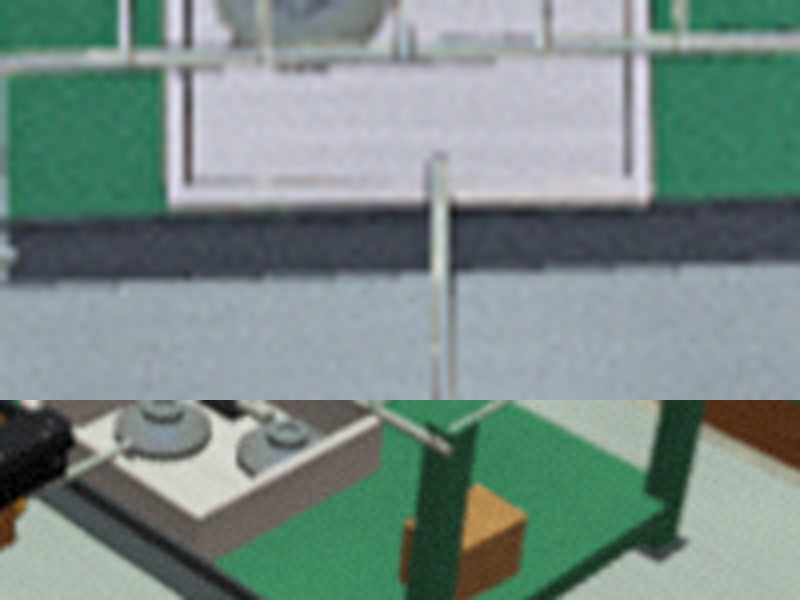

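The tray's right front corner has met the bar, and the left side is still about 3 mm open (lip left (170, 207), bar's rear edge ~214 there). The force has stepped from 4.5 to 8 N as it turns square. I continue in very small steps.

{"fn": "apply_moves", "kwargs": {
  "rows": [
    [[-0.002, 0, 0, 0], [-0.004, 0, 0, 0], [-0.004, 0, 0, 0]]
  ]
}}

```text
time_s: 23.28
eef_pos: [0.4537, -0.0729, 0.1106]
tcp_rot: [0.001, 1.0, 0.003, 0.002]
wrist_force: [8.0, 1.1, -3.6]
finger_gap: 0.316
```

{"fn": "apply_moves", "kwargs": {
  "rows": [
    [[-0.002, 0, 0, 0], [-0.004, 0, 0, 0], [-0.004, 0, 0, 0]]
  ]
}}

```text
time_s: 23.53
eef_pos: [0.4532, -0.073, 0.1106]
tcp_rot: [0.001, 1.0, 0.003, 0.002]
wrist_force: [8.0, 0.8, -3.6]
finger_gap: 0.315
```

{"fn": "apply_moves", "kwargs": {
  "rows": [
    [[-0.002, 0, 0, 0], [-0.004, 0, 0, 0], [-0.004, 0, 0, 0]]
  ]
}}

```text
time_s: 23.78
eef_pos: [0.4531, -0.073, 0.1107]
tcp_rot: [0.001, 1.0, 0.003, 0.002]
wrist_force: [8.6, 0.4, -4.1]
finger_gap: 0.312
```

{"fn": "apply_moves", "kwargs": {
  "rows": [
    [[-0.002, 0, 0, 0], [-0.004, 0, 0, 0], [-0.004, 0, 0, 0]]
  ]
}}

```text
time_s: 24.03
eef_pos: [0.4531, -0.0732, 0.1107]
tcp_rot: [0.001, 1.0, 0.003, 0.003]
wrist_force: [8.7, 0.9, -3.7]
finger_gap: 0.314
```

{"fn": "apply_moves", "kwargs": {
  "rows": [
    [[-0.002, 0, 0, 0], [-0.004, 0, 0, 0], [-0.004, 0, 0, 0]]
  ]
}}

```text
time_s: 24.28
eef_pos: [0.4531, -0.0733, 0.1108]
tcp_rot: [0.001, 1.0, 0.003, 0.003]
wrist_force: [10.4, 1.0, -3.3]
finger_gap: 0.316
```

{"fn": "apply_moves", "kwargs": {
  "rows": [
    [[-0.002, 0, 0, 0], [-0.004, 0, 0, 0], [-0.004, 0, 0, 0], [-0.004, 0, 0, 0]]
  ]
}}

```text
time_s: 24.62
eef_pos: [0.4531, -0.0734, 0.1109]
tcp_rot: [0.001, 1.0, 0.003, 0.004]
wrist_force: [10.6, 2.3, -4.1]
finger_gap: 0.311
```

```bash
python3 - <<'E'
from h import *
f=[]
for _ in range(3):
    T=snapshot("top"); f.append(get_obs()["wrist_force"])
print(np.array(f).round(1),get_obs()["time_s"],pose()[0])
im=cv2.cvtColor(T["pixels"],cv2.COLOR_BGR2GRAY).astype(float)
cv2.imwrite("pics/h8.png",cv2.resize(T["pixels"][170:220,230:330],(800,400),interpolation=2))
E
```

```text
[[10.6  0.6 -4.5]
 [10.7  2.  -3.8]
 [10.5  2.3 -3.6]] 24.7667 [ 0.45308673 -0.07339127  0.11088668]
```

View pics/h8.png

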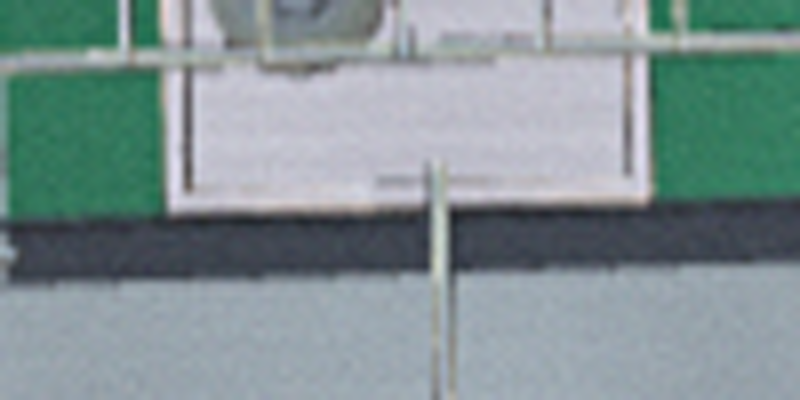

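The lip edge (172, 214)–(648, 203) is now parallel to the bar and flush with it. The TCP stopped at x = 0.453 while the force rose to 10.6 N, so the tray is firmly and squarely home. Now I unhook: forward into the gap, then up.

{"fn": "apply_moves", "kwargs": {
  "rows": [
    [[0.01, 0, 0, 0], [0.02, 0, 0, 0], [0.035, 0, 0, 0], [0.05, 0, 0, 0], [0.07, 0, 0, 0], [0.09, 0, 0, 0], [0.1, 0, 0, 0], [0.1, 0, 0, 0]]
  ]
}}

```text
time_s: 25.43
eef_pos: [0.461, -0.0723, 0.1101]
tcp_rot: [-0.0, 1.0, 0.003, -0.001]
wrist_force: [0.3, 0.4, -1.5]
finger_gap: 0.315
```

{"fn": "apply_moves", "kwargs": {
  "rows": [
    [[0, 0, -0.04, 0], [0, 0, -0.08, 0], [0, 0, -0.14, 0], [0, 0, -0.2, 0], [0, 0, -0.26, 0], [0, 0, -0.31, 0], [0, 0, -0.31, 0], [0, 0, -0.31, 0]]
  ]
}}

```text
time_s: 26.1
eef_pos: [0.4617, -0.0726, 0.1481]
tcp_rot: [0.0, 1.0, 0.003, 0.001]
wrist_force: [-1.2, 0.4, -1.7]
finger_gap: 0.314
```

```bash
python3 - <<'E'
from h import *
p,y,M=pose(); o=get_obs(); print(p,y,o["time_s"],o["wrist_force"])
seq((.398,-.0726,.147,y),(.40,-.14,.149,50),(.4605,-.2108,.147,94.7))
E
```

```text
[ 0.46171309 -0.07256101  0.1481375 ] 0.3749382378707163 26.1 [-1.16297441  0.44462872 -1.68383961]
[-0.531, -0.003, 0.009, -0.0] rows>= 2
[0.013, 0.562, -0.017, -0.276] rows>= 7
[-0.128, 0.765, 0.017, -0.248] rows>= 7
```

{"fn": "apply_moves", "kwargs": {
  "rows": [
    [[-0.1, 0, 0, 0], [-0.2, 0, 0, 0], [-0.3, 0, 0, 0], [-0.42, 0, 0, 0], [-0.53, 0, 0, 0], [-0.53, 0, 0, 0]]
  ]
}}

```text
time_s: 26.6
eef_pos: [0.3941, -0.0715, 0.1469]
tcp_rot: [-0.001, 1.0, 0.003, -0.003]
wrist_force: [-0.6, 0.4, -0.7]
finger_gap: 0.318
```

{"fn": "apply_moves", "kwargs": {
  "rows": [
    [[0, 0.07, 0, -0.034], [0, 0.14, 0, -0.069], [0, 0.21, 0, -0.103], [0.01, 0.28, 0, -0.138], [0.01, 0.35, 0, -0.172], [0.01, 0.42, 0, -0.207], [0.013, 0.49, 0, -0.241], [0.013, 0.56, 0, -0.276]]
  ]
}}

```text
time_s: 27.27
eef_pos: [0.4008, -0.1409, 0.1474]
tcp_rot: [0.0, 0.905, 0.425, 0.0]
wrist_force: [0.3, -0.1, -2.1]
finger_gap: 0.312
```

{"fn": "apply_moves", "kwargs": {
  "rows": [
    [[-0.016, 0.1, 0, -0.031], [-0.03, 0.19, 0, -0.062], [-0.05, 0.29, 0, -0.093], [-0.065, 0.38, 0, -0.124], [-0.08, 0.48, 0, -0.155], [-0.1, 0.57, 0, -0.186], [-0.11, 0.67, 0, -0.217], [-0.128, 0.765, 0, -0.248]]
  ]
}}

```text
time_s: 27.93
eef_pos: [0.4616, -0.2115, 0.1473]
tcp_rot: [0.0, 0.676, 0.737, 0.0]
wrist_force: [-0.1, -0.6, -1.4]
finger_gap: 0.313
```

{"fn": "apply_moves", "kwargs": {
  "rows": [
    [[0, 0, 0, 0], [0, 0, 0.2, 0], [0, 0, 0.4, 0], [0, 0, 0.6, 0], [0, 0, 0.75, 0], [0, 0, 0.85, 0], [0, 0, 0.85, 0]]
  ]
}}

```text
time_s: 28.52
eef_pos: [0.4588, -0.2093, 0.043]
tcp_rot: [-0.003, 0.679, 0.735, -0.0]
wrist_force: [-0.7, 1.1, -1.8]
finger_gap: 0.311
```

```bash
python3 - <<'E'
from h import *
p,y,M=pose(); o=get_obs(); print(p,y,o["time_s"],o["wrist_force"],o["wrist_torque"])
T=snapshot("top");D=snapshot("side")
for s in(T,D): cv2.imwrite("pics/x%d.png"%s["shot"],s["pixels"])
g=p+M@np.array([-.003,0,.007]); n=g+M@np.array([.17,0,.0145]); print("nominal nib",n,proj(T,n),proj(D,n))
for s in(T,D): print([(x["p"].__round__(2),np.round(x["point"]).tolist()) for x in place_of(s,"hook_nib")[:3]])
E
```

```text
[ 0.45876777 -0.20928618  0.04301259] 94.54583976924667 28.5167 [-0.73990657  1.11464196 -1.79183701] [-0.13028371  0.07773301 -0.02280308]
nominal nib [ 0.44543476 -0.04273574  0.02216964] [248.10440239 275.87109921] [235.43859168 256.3649021 ]
[]
[(0.66, [238.0, 257.0]), (0.58, [318.0, 242.0])]
```

{"fn": "apply_moves", "kwargs": {
  "rows": [
    [[0, 0, 0.02, 0], [0, 0, 0.04, 0], [0, 0, 0.06, 0], [0, 0, 0.08, 0], [0, 0, 0.09, 0], [0, 0, 0.1, 0], [0, 0, 0.1, 0]]
  ]
}}

```text
time_s: 29.3
eef_pos: [0.4602, -0.2107, 0.0332]
tcp_rot: [-0.0, 0.678, 0.735, -0.0]
wrist_force: [-0.2, -1.0, -2.0]
finger_gap: 0.312
```

{"fn": "apply_moves", "kwargs": {
  "rows": [
    [[0, 0, 0.003, 0], [0, 0, 0.006, 0], [0, 0, 0.009, 0], [0, 0, 0.012, 0]]
  ]
}}

```text
time_s: 29.63
eef_pos: [0.4604, -0.2108, 0.0321]
tcp_rot: [0.0, 0.678, 0.735, 0.0]
wrist_force: [0.5, 0.7, -1.8]
finger_gap: 0.316
```

{"fn": "apply_moves", "kwargs": {
  "rows": [
    [[0, 0, 0.004, 0], [0, 0, 0.008, 0], [0, 0, 0.012, 0], [0, 0, 0.016, 0], [0, 0, 0.02, 0], [0, 0, 0.022, 0]]
  ]
}}

```text
time_s: 30.13
eef_pos: [0.4603, -0.2107, 0.0293]
tcp_rot: [-0.0, 0.678, 0.735, -0.0]
wrist_force: [-0.6, -0.1, -2.1]
finger_gap: 0.315
```

{"fn": "apply_moves", "kwargs": {
  "rows": [
    [[0, 0, 0.003, 0], [0, 0, 0.006, 0], [0, 0, 0.009, 0]]
  ]
}}

```text
time_s: 30.38
eef_pos: [0.4603, -0.2108, 0.0283]
tcp_rot: [0.0, 0.678, 0.735, -0.0]
wrist_force: [-0.2, 0.7, -1.7]
finger_gap: 0.313
```

{"fn": "apply_moves", "kwargs": {
  "rows": [
    [[0, 0, 0.003, 0], [0, 0, 0.006, 0], [0, 0, 0.009, 0], [0, 0, 0.009, 0]]
  ]
}}

```text
time_s: 30.72
eef_pos: [0.4604, -0.2108, 0.0281]
tcp_rot: [0.0, 0.678, 0.736, -0.0]
wrist_force: [-0.6, 0.6, 7.1]
finger_gap: 0.311
```

{"fn": "apply_moves", "kwargs": {
  "rows": [
    [[0, 0, 0.003, 0], [0, 0, 0.006, 0], [0, 0, 0.006, 0]]
  ]
}}

```text
time_s: 30.97
eef_pos: [0.4605, -0.2108, 0.0281]
tcp_rot: [0.0, 0.677, 0.736, -0.0]
wrist_force: [-0.7, 0.8, 12.6]
finger_gap: 0.312
```

The handle is on the bench. I ease off, then open.

{"fn": "apply_moves", "kwargs": {
  "rows": [
    [[0, 0, -0.004, 0], [0, 0, -0.008, 0], [0, 0, -0.008, 0]]
  ]
}}

```text
time_s: 31.22
eef_pos: [0.4604, -0.2108, 0.0282]
tcp_rot: [0.0, 0.678, 0.735, 0.0]
wrist_force: [-1.9, 1.0, 7.4]
finger_gap: 0.314
```

{"fn": "apply_moves", "kwargs": {
  "rows": [
    [[0, 0, 0, 0], [0, 0, 0, 0], [0, 0, 0, 0], [0, 0, 0, 0], [0, 0, 0, 0], [0, 0, 0, 0], [0, 0, 0, 0], [0, 0, 0, 0]]
  ],
  "claw": 0.3
}}

```text
time_s: 31.88
eef_pos: [0.4603, -0.2107, 0.0274]
tcp_rot: [-0.0, 0.678, 0.735, 0.0]
wrist_force: [0.4, 0.7, -0.4]
finger_gap: 0.645
```

{"fn": "apply_moves", "kwargs": {
  "rows": [
    [[0, 0, -0.1, 0], [0, 0, -0.3, 0], [0, 0, -0.6, 0], [0, 0, -1, 0], [0, 0, -1, 0]]
  ]
}}

```text
time_s: 32.3
eef_pos: [0.4634, -0.2128, 0.153]
tcp_rot: [0.005, 0.677, 0.736, 0.001]
wrist_force: [-0.1, -1.1, -0.2]
finger_gap: 0.653
```

{"fn": "apply_moves", "kwargs": {
  "rows": [
    [[-0.3, 0, -0.3, 0], [-0.6, 0, -0.6, 0], [-0.9, -0.5, -0.6, 0], [-0.9, -0.8, -0.6, 0], [-0.9, -0.8, -0.6, 0]]
  ]
}}

```text
time_s: 32.72
eef_pos: [0.3716, -0.3282, 0.2203]
tcp_rot: [0.001, 0.678, 0.735, -0.001]
wrist_force: [-0.4, 0.3, 0.3]
finger_gap: 0.65
```

```bash
python3 - <<'E'
from h import *
o=get_obs(); print(o["time_s"],o["eef_pos"],o["wrist_force"],o["finger_gap"])
T=snapshot("top");D=snapshot("side")
cv2.imwrite("pics/z9.png",np.hstack([cv2.resize(T["pixels"][70:330,190:430],(388,420)),cv2.resize(D["pixels"][120:400,220:480],(390,420))]))
for q in("hook_nib","hook_grip"): print(q,tri((T,place_of(T,q)[0]["point"]),(D,place_of(D,q)[0]["point"])).round(3))
E
```

```text
32.7167 [ 0.37155897 -0.32819124  0.22026147] [-0.40482181  0.26686653  0.32660367] 0.6501195798590079
hook_nib [ 0.416 -0.019 -0.309]
hook_grip [ 0.462 -0.214  0.014]
```

View pics/z9.png

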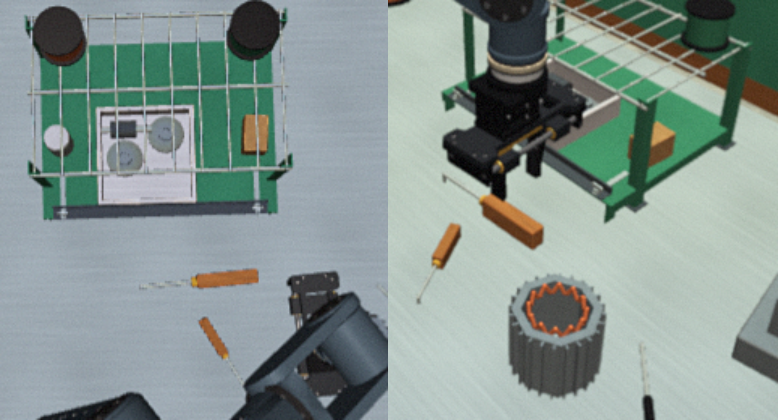

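The hook lies flat on the bench at its old spot (top view (225, 279)). The tray sits flush along the bar, and the can, carton, motor and small hook have not moved. The arm is clear of everything.

```bash
python3 -c "from cell import *; print(sign_off())"
```

```text
the job is handed in; nothing more can be done
None
```

I pulled the tray against the stop bar with the larger hook, unhooked it, laid the hook back flat on the bench and handed the job in at about 33 s of the allowed 72 s.

- **Pull:** Sliding took about 4–6 N. The tray's right corner met the bar first, and it then turned square at about 8 N. At the stop the tool stopped moving while the force rose to 10.6 N, under the 15 N lip limit.
- **Final state:** In a close top view under load the tray's lip was parallel to the bar and flush with it. The last picture, after unhooking, still shows it flush, but I judged that by eye and did not measure it again. The hook lies where it started, clear of the rack. The can, carton, motor and small hook look unmoved. The spool was outside that last picture; the arm passed well above it at the start. The arm ended clear, with wrist force near zero.
- **What went wrong or disagreed:**
  - My first lift came up empty because the fingers had not finished closing. The hook was not disturbed, and the second grip held.
  - I pressed the hook on the bench with about 12–13 N for a moment before easing off and letting go.
  - In the last check the network's nib position was plainly wrong (0.3 m below the bench), so I relied on its handle position and the picture instead.

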